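Load a sample cell into the turbidity meter and relatch its hood

TASK

Press down gently on the front of the turbidity meter's closed hood so that its push-push latch lets go and the hood springs open. Stand the black-capped sample cell upright in the meter's well, fully home, then swing the hood shut and press it until it latches again and stays closed. Only light finger pressure on the meter, and leave the other glassware where it is.

Things in the scene. Friction and masses are not known exactly. Their poses are not given: they have to be found in the camera images.
- meter: bench turbidity meter, cream case 200 mm (x) by 180 mm (y), fixed to the bench. Origin at the centre of its underside; -x is its front (keypad side), z up. Case top at z = 62 mm; in it stands a black plinth 108 x 100 mm whose flat deck at z = 85 mm holds the well. Meter and hood bear at most 20 N from the robot.
- well (a point): centre of the well's mouth in the deck (meter frame x = -10, y = 0, z = 85 mm). Round upright hole, 29 mm in diameter with a 2 mm chamfer, 43 mm deep, flat floor. A cell that is fully home has its centre 12 mm below this point and its cap standing 1 to 19 mm above the deck.
- lid (a joint): angle of the grey hood about its hinge, rad: 0 latched shut, grows as it opens to 1.35 (open stop, nearly upright), negative while pressed in. A damped spring always drives it open: about 4 N up at its front edge when shut, 2 N when open; once freed it opens softly in 2 to 3 s.
- latch (a point): slot of the hidden push-push latch, front of the deck. Press the hood to the end of its travel, then let go: latched, it is freed; brought down from open, it latches and returns to 0. The end is a hard stop 4 to 17 mm below the latched level at the front edge, different every time; only the last millimetre before it changes the latch over. Pressing takes 4 to 9 N, 12 to 15 N means the stop is reached.
- lid_pad (a point): where to press: middle of the thin rubber thumb pad on top of the hood, 14 mm from its front edge; moves with the hood. Hood frame (origin on the hinge, axes as the meter's when shut): x = -108, z = 43 mm. The hood is a box open below, 120 mm from hinge to front, 114 mm wide, 43 mm high, walls 4 mm; shut, its flat top is 126 mm above the bench.
- lid_hinge (a point): middle of the hood's hinge line, at the back of the deck (meter frame x = 70, y = 0, z = 83 mm); it runs along the meter's y. Opening, the hood's front rises and swings back to the meter's +x. To close it, a fingertip behind the open hood (+x side) pushes its outer top face forward and down in an arc about this line.
- cell_center (a point): sample cell, centre half-way up, z along its axis: pale glass tube 25 mm in diameter with a black cap 30 mm in diameter; 62 mm high in all, the cap being the top 18 mm (13 to 31 mm above this point). Stands upright on the bench at the start; about 50 g. Only the cap stays above the deck: hold it by the cap, fingertips not lower than the cap's underside.
- bottle: a closed pale sample bottle with a white cap, 64 mm across and 130 mm high; a bystander, leave it alone. Origin at the centre of its underside.
- jar: a small pale jar with a white cap, 48 mm across and 50 mm high; a bystander. Origin at the centre of its underside.
- cylinder: a tall measuring cylinder on a round foot, 250 mm high, foot 84 mm across; a bystander. Origin at the centre of its underside.
- beaker: an empty open beaker, 68 mm across and 85 mm high; a bystander. Origin at the centre of its underside.
- dropper: a small amber dropper bottle, 32 mm across and 75 mm high; a bystander. Origin at the centre of its underside.
- spatula: a steel laboratory spoon, 160 mm long, lying flat; a bystander. Origin at the centre of its underside at mid-length.
Things that resemble listed ones, but are neither listed nor needed, are in the scene too. What is shaped like the part that bears cell_center but green or yellow is not meant.

How it is judged (in metres and radians):
On the way, in this order (a step that is already met when the one before it is completed fails the run):
1. the hood has been freed and has swung open (value of joint lid above 1 rad), for 0.2 s.
2. the cell stands fully home in the well with the hood open (horizontal distance between cell_center and well below 0.004 m and z of cell_center in the frame of meter below 0.076 m and value of joint lid above 0.5 rad), for 0.2 s.
At the end, for the whole second after the job is handed in: The hood is latched shut by itself (joint within 0.025 rad of 0, that is 3 mm at its front edge) and the cell stands upright in the well: within 4 mm of its axis, no more than 3 mm above fully home, tilted less than 0.1 rad (value of joint lid between -0.025 and 0.025 rad and horizontal distance between cell_center and well below 0.004 m and z of cell_center in the frame of meter below 0.076 m and angle between cell_center's own z axis and vertical below 0.1 rad); the robot touches nothing.
It fails at once if the robot pushes on the meter or its hood with more than 20 N (contact force between any of the arm, the fingers and meter above 20 N).
It fails at once if another object on the bench is shifted by more than 30 mm (distance of any of bottle, jar, cylinder, beaker, dropper, spatula from where it was at the start of the episode above 0.03 m).
It also fails if it takes over 72 s, if anything falls off the work surface, if the arm or the gripper's body presses on something with over 40 N, if the wrist force passes 120 N, or if a joint passes its speed limit or range.

ROBOT

A 7-joint arm with a two-finger parallel gripper is mounted at the origin on the work surface. World frame = base frame: x ahead of the robot, y to its left, z up, the work surface at z = 0. Lengths are in m, angles in degrees, forces in N, time in s.
With the tool pointing down it reaches from about 0.425 to 0.875 m from the base axis. Payload 4.7 kg.
Tool frame: the origin (TCP) lies between the finger pads; the fingertips stand env.finger_overhang ahead of it and the grasp point (between the pads) lies 5 mm behind it (env.finger_overhang is the distance from the TCP to the fingertips, in m); z points along the fingers, y is the line along which they close (so a half turn about z gives the same grasp; the last joint's range is limited). The gripper opens to 87 mm and grips with 3 to 60 N. Pads are 19 mm wide; open, the fingers measure 117 mm over their backs; the gripper's body (75 mm by 190 mm) begins 51 mm behind the grasp point.
Start: joints at [-67.145, 18.392, -4.016, 83.108, 1.295, 78.541, -3.26], TCP at [0.244, 0.602, 0.237] pointing down, gripper open.
Joint ranges: [-163.93, 163.93], [-17.29, 119.83], [-79.2, 71.16], [3.27, 140.29], [-89.18, 269.18], [5.43, 117.66], [-154.24, 154.24]. Speed limits (degrees/s): [147.25, 147.25, 180, 180, 180, 180, 180].

INTERFACE

Orientations are given as [roll, pitch, yaw] about the fixed x, y, z axes, in that order (R = Rz(yaw) Ry(pitch) Rx(roll)).
In Python, from cell import telemetry, eyes, env, models gives the robot as it stands. The module is installed in compiled form; this text tells all that it offers.
- The arm moves only by the tool drive_tool, never from a script. Its arguments are lists of equal length, an entry for each row: "angular": the turn, a rotation vector about the tool's x, y, z in rad, a list of three; "delta_pos": the shift along the tool's x, y, z in cm, a list of three; "gripper": the finger opening in cm, from 0 to 8.7. A call has 1 to 20 rows; each row shifts and turns the commanded pose from where the row before left it, along the tool's axes as they then stand; what a row does not reach is not made up. A row lasts 1/10 s, in which the tool goes at most 50 mm and 8.59 degrees, less where a joint would pass 70% of its speed; a pose out of reach is approached as far as the arm can. A call with a gripper value outside its range is refused whole. The fingers move at their own pace and stop on an object; "squeeze" is the grip in N (left out, the last holds). Time passes only in rows, so rows that do not move let the fingers close. It gives the time, the measured TCP pose, the force, the opening and the grip force at its end, in the units of the state.
- telemetry.get_obs(): the state, without advancing time (a new reading comes with each control period).
- eyes.read_camera(name): name is "scene" or "top" or "wrist"; returns a dict with "pixels" (384x512x3 uint8, red, green, blue), "mtx" (3x3 intrinsics, pixels), "origin" and "orientation" of the camera in the world. Camera axes: x right, y down, z forward; pixel columns grow to the right and rows downward; lengths in m; the calibration is good to about 2 mm. A picture is of the moment at which its call begins. There is no depth.
- env.sign_off(): hands the job in; it is judged then, once.
Trained networks look in a picture, given as the dict that the camera call returned (one of the last four; its "shot" number tells which), for a name from the list of things; names that differ only in an ending like _2 or _b are one class to them, and where a whole thing is asked for, a point or a joint stands for the part that bears it (a point fixed in the world has none). Each returns a list of dicts, best first, with "p" (0 to 1); they miss things now and then, are a little off and sometimes report something else, mostly with a low value. They report only what shows in the picture. A call takes as long as a camera call. They do not tell look-alikes from the thing itself.
- models.search_frame(picture, target): "centre" ([column, row] in pixels, amid what is visible of it).
- models.cut_out(picture, target): "pixels" (384x512 bool, what is visible of it) and "centre" ([column, row] in pixels, amid what is visible of it).
The state is a dict: "time_s": time; "qpos": joint angles; "joint_velocities": joint speeds; "effort": joint torques, N m; "tool_pos": TCP position; "tool_rot": TCP orientation; "force": force on the tool from outside, world axes, zero at the start; "wrist_torque": the same for the moment, N m; "grip_width": finger opening in m; "grasp_force": force on a finger pad.
Only numpy, scipy, OpenCV 4.12 (cv2) and the standard library are available. Lean on these libraries where they do the work, as an engineer would, in place of code of your own. Each camera call takes 0.05 s, during which the arm holds its last target. There are 200 camera calls.

## Working session

There is one attempt and no reset: what is moved stays moved. The work goes in short steps, Python scripts to look and compute and a tool call to move; the robot and the scene stay as the last step left them, time stands still between calls to the robot, and variables do not carry over. Pictures are saved under pics/ and viewed, at most 10 in all, crops included, and the job is handed in when it is done.

Besides the shell and the picture viewer there is one more tool, called after ">>>" by a JSON object that holds its "name" and its "arguments". drive_tool: Moves the arm, as the interface text tells. Its arguments: {"type":"object","properties":{"angular":{"type":"array","items":{"type":"array","items":{"type":"number"}}},"delta_pos":{"type":"array","items":{"type":"array","items":{"type":"number"}}},"gripper":{"type":"array","items":{"type":"number"}},"squeeze":{"type":"number"}},"required":["angular","delta_pos","gripper"]}

```bash
mkdir -p pics; cat > h.py <<'E'
import numpy as np, cv2
from scipy.spatial.transform import Rotation as R
from cell import telemetry, eyes, env, models
def rot(o):
    o=np.array(o,float)
    if o.shape==(3,3): return o
    if o.size==4: return R.from_quat(o).as_matrix()
    return R.from_euler('xyz',o,degrees=True).as_matrix()
def ray(c,px):
    d=np.linalg.inv(c['mtx'])@[px[0],px[1],1]; return np.array(c['origin']),rot(c['orientation'])@d
def onz(c,px,z):
    o,d=ray(c,px); return o+d*(z-o[2])/d[2]
def proj(c,p):
    q=np.array(c['mtx'])@(rot(c['orientation']).T@(np.array(p)-c['origin'])); return q[:2]/q[2]
def save(c,n): cv2.imwrite('pics/'+n,c['pixels'][:,:,::-1])
E
python3 - <<'E'
from h import *
s=telemetry.get_obs(); print(s); print(env.finger_overhang)
cs={}
for n in ['scene','top','wrist']:
    c=eyes.read_camera(n); cs[n]=c; print(n,c['origin'],c['orientation'],c['mtx'][0][0])
    for t in ['meter','lid','lid_pad','cell_center','bottle','jar','cylinder','beaker','dropper','spatula','lid_hinge','latch']:
        for d in models.search_frame(c,t)[:4]:
            if d['p']>.2: print(n,t,np.round(d['centre']),round(d['p'],2),np.round(onz(c,d['centre'],.03),3))
cv2.imwrite('pics/a.png',np.hstack([cs['scene']['pixels'],cs['top']['pixels']])[:,:,::-1][:, :])
im=cv2.imread('pics/a.png'); cv2.imwrite('pics/a.png',cv2.resize(np.vstack([im[:,:512],im[:,512:]]),(600,900))[:, :]) 
save(cs['scene'],'scene.png'); save(cs['top'],'top.png')
E
```

```text
{'time_s': 0.0, 'qpos': array([-67.14566909,  18.43841885,  -4.01579523,  83.17336064,
         1.29550757,  78.54238592,  -3.25918846]), 'joint_velocities': array([ 0.06582178,  0.04895914, -0.01697793, -0.0009145 , -0.10111631,
       -0.03788991, -0.01162149]), 'effort': array([-4.47238572e-04, -4.91293144e+01, -4.04150197e-01, -3.12526023e+01,
       -6.40215911e-02,  4.37454320e-02,  1.73712365e-04]), 'tool_pos': array([0.2438323 , 0.60196627, 0.23548231]), 'tool_rot': array([-1.79891108e+02,  6.19411357e-03,  1.57956554e+02]), 'force': array([ 0.96627984, -0.24340983, -0.44173478]), 'wrist_torque': array([ 0.06080829, -0.00774124,  0.03546925]), 'grasp_force': 0.0, 'grip_width': 0.0869813676658741}
0.014
scene [1.18038653 0.70506094 0.67051962] [-121.77123341   -1.06423574  139.6488503 ] 362.65032294818946
scene meter [258. 187.] 0.95 [ 0.488 -0.088  0.03 ]
scene meter [253. 168.] 0.73 [ 0.411 -0.205  0.03 ]
scene lid [255. 168.] 0.71 [ 0.409 -0.197  0.03 ]
scene lid_pad [256. 170.] 0.73 [ 0.418 -0.183  0.03 ]
scene cell_center [348. 227.] 0.73 [0.43  0.245 0.03 ]
scene cell_ce
[... 907 characters left out ...]
. 223.] 0.65 [ 0.504 -0.078  0.03 ]
top cell_center [205. 227.] 0.6 [0.49  0.175 0.03 ]
top cell_center [183. 215.] 0.38 [0.528 0.249 0.03 ]
top bottle [175. 182.] 0.81 [0.633 0.277 0.03 ]
top jar [142. 255.] 0.79 [0.399 0.374 0.03 ]
top cylinder [359. 172.] 0.9 [ 0.672 -0.321  0.03 ]
top beaker [282. 220.] 0.69 [ 0.515 -0.072  0.03 ]
top spatula [346. 230.] 0.77 [ 0.484 -0.279  0.03 ]
top lid_hinge [283. 225.] 0.95 [ 0.497 -0.076  0.03 ]
top lid_hinge [229. 139.] 0.65 [0.777 0.103 0.03 ]
top latch [285. 221.] 0.94 [ 0.512 -0.081  0.03 ]
wrist [0.17191942 0.63205277 0.38425897] [ 1.63612933e+02 -2.95540732e-02  6.79402535e+01] 301.85110134622556
wrist jar [160. 321.] 0.69 [0.388 0.4   0.03 ]
```

View pics/scene.png

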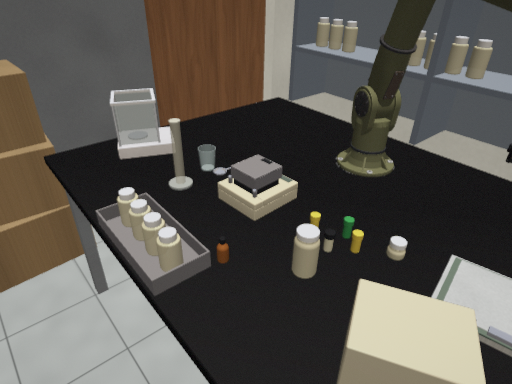

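View pics/top.png

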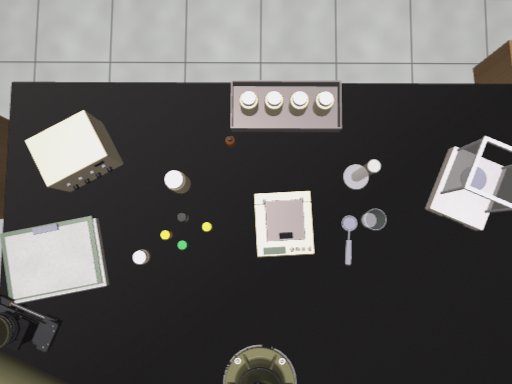

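The black-capped cell is at about scene (329,240) and top (182,217). The look-alikes are yellow at scene (315,222) and (357,241), and green at scene (348,227). Only the first has a black cap on pale glass, so I'll confirm it in a crop and fit the meter pose.

```bash
python3 - <<'E'
from h import *
from scipy.optimize import minimize
S=eyes.read_camera('scene');T=eyes.read_camera('top')
cv2.imwrite('pics/crop.png',np.hstack([cv2.resize(S['pixels'][200:260,290:370],(400,300),interpolation=2),cv2.resize(T['pixels'][195:255,150:230],(400,300),interpolation=2)])[:,:,::-1])
def box(x0,x1,y0,y1,z0,z1): return np.array([[x,y,z] for x in(x0,x1) for y in(y0,y1) for z in(z0,z1)])
parts=[box(-.1,.1,-.09,.09,0,.062),box(-.05,.07,-.057,.057,.083,.126)]
def hull(c,P,p):
    r=R.from_euler('z',p[2]).as_matrix(); q=np.array([proj(c,r@v+[p[0],p[1],0]) for v in P])
    return cv2.convexHull((q*16).astype(np.float32)).astype(np.int32)
def mask(c,p):
    m=np.zeros((384*4,512*4),np.uint8)
    for P in parts: cv2.fillConvexPoly(m,(hull(c,P,p)//4),1)
    return m>0
ms=[]
for c in(S,T):
    best=models.cut_out(c,'meter')[0]; m=best['pixels']; print(best['p'],m.sum(),best['centre'])
    ms.append(cv2.resize(m.astype(np.uint8),None,fx=4,fy=4,interpolation=0)>0)
    if c is T:
        lm=models.cut_out(c,'lid'); 
def f(p,idx=(0,1)):
    s=0
    for i in idx:
        M=mask((S,T)[i],p); s-= (M&ms[i]).sum()/(M|ms[i]).sum()
    return s
for idx in((0,1),(0,),(1,)):
    r=min((minimize(f,[.503,-.075,a],args=(idx,),method='Nelder-Mead',options=dict(initial_simplex=np.array([[.503,-.075,a],[.52,-.075,a],[.503,-.06,a],[.503,-.075,a+.1]]))) for a in(0,.08)),key=lambda r:r.fun)
    print(idx,r.x,r.fun)
for c,g in((S,(329,240)),(T,(182,217))):
    for d in models.cut_out(c,'cell_center'): print(c is T,np.round(d['centre'],1),round(d['p'],2),d['pixels'].sum(), [ (a.min(),a.max()) for a in np.nonzero(d['pixels'])])
for t in['bottle','jar','cylinder','beaker','dropper','spatula']:
    for c in (S,T):
        for d in models.search_frame(c,t)[:2]: print(t,c is T,np.round(d['centre']),round(d['p'],2),np.round(onz(c,d['centre'],.04),3))
E
```

```text
0.61 3322 [256.7, 185.4]
0.84 3692 [282.7, 222.2]
(0, 1) [ 0.50177301 -0.0746257   0.06678144] -1.9288690263780846
(0,) [ 0.49868047 -0.07512227  0.06202675] -0.9617094637510207
(1,) [ 0.50240773 -0.07476485  0.06711677] -0.9755979098278288
False [314.  217.8] 0.71 123 [(np.int64(211), np.int64(225)), (np.int64(310), np.int64(320))]
False [346.5 227. ] 0.7 233 [(np.int64(216), np.int64(238)), (np.int64(342), np.int64(355))]
False [330.8 236.3] 0.64 225 [(np.int64(228), np.int64(251)), (np.int64(323), np.int64(335))]
False [356.4 244.1] 0.46 234 [(np.int64(229), np.int64(252)), (np.int64(351), np.int64(363))]
True [182.8 244.2] 0.47 82 [(np.int64(240), np.int64(249)), (np.int64(177), np.int64(188))]
True [163.  234.6] 0.46 91 [(np.int64(230), np.int64(239)), (np.int64(160), np.int64(171))]
bottle False [305. 251.] 0.6 [0.61  0.245 0.04 ]
bottle True [177. 181.] 0.78 [0.636 0.267 0.04 ]
jar False [396. 245.] 0.83 [0.404 0.383 0.04 ]
jar True [142. 252.] 0.53 [0.408 0.372 0.04 ]
cylinder False [177. 160.] 0.83 [ 0.609 -0.417  0.04 ]
cylinder False [222. 252.] 0.5 [0.779 0.111 0.04 ]
cylinder True [359. 170.] 0.89 [ 0.676 -0.32   0.04 ]
beaker False [207. 154.] 0.88 [ 0.49  -0.392  0.04 ]
beaker False [257. 170.] 0.39 [ 0.426 -0.168  0.04 ]
beaker True [374. 216.] 0.93 [ 0.528 -0.364  0.04 ]
beaker True [180. 216.] 0.74 [0.526 0.256 0.04 ]
dropper False [205. 152.] 0.58 [ 0.491 -0.407  0.04 ]
dropper False [177. 156.] 0.57 [ 0.592 -0.448  0.04 ]
dropper True [228. 140.] 0.43 [0.773 0.105 0.04 ]
spatula False [218. 169.] 0.5 [ 0.532 -0.26   0.04 ]
spatula True [346. 228.] 0.91 [ 0.49  -0.274  0.04 ]
```

View pics/crop.png

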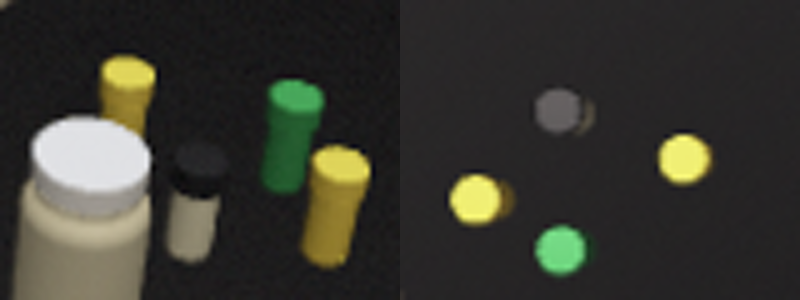

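The crop confirms it: the black cap with pale glass is at scene (330,238) and top (181.6,217). The others are yellow or green. I'm starting towards the hood pad.

>>> {"name": "drive_tool", "arguments": {"angular": [[0,0,-0.113],[0,0,-0.113],[0,0,-0.113],[0,0,-0.113]], "delta_pos": [[0,0,0],[0,0,0],[0,0,0],[0,0,0]], "gripper": [0,0,0,0], "squeeze": 10}}

```text
time_s: 3.3
tool_pos: [0.244, 0.6025, 0.2366]
tool_rot: [-180.0, 0.0, -175.9]
force: [0.8, -1.0, 0.7]
grip_width: 0.0628
grasp_force: 0.0
```

>>> {"name": "drive_tool", "arguments": {"angular": [[0,0,0],[0,0,0],[0,0,0],[0,0,0],[0,0,0],[0,0,0],[0,0,0],[0,0,0],[0,0,0],[0,0,0],[0,0,0],[0,0,0],[0,0,0],[0,0,0],[0,0,0],[0,0,0],[0,0,0],[0,0,0]], "delta_pos": [[-0.97,-3.84,0],[-0.97,-3.84,0],[-0.97,-3.84,0],[-0.97,-3.84,0],[-0.97,-3.84,0],[-0.97,-3.84,0],[-0.97,-3.84,0],[-0.97,-3.84,0],[-0.97,-3.84,0],[-0.97,-3.84,0],[-0.97,-3.84,0],[-0.97,-3.84,0],[-0.97,-3.84,0],[-0.97,-3.84,0],[-0.97,-3.84,0],[-0.97,-3.84,0],[-0.97,-3.84,0],[-0.97,-3.84,0]], "gripper": [0,0,0,0,0,0,0,0,0,0,0,0,0,0,0,0,0,0]}}

```text
time_s: 5.1
tool_pos: [0.465, -0.077, 0.237]
tool_rot: [180.0, 0.1, -176.1]
force: [1.1, -0.6, 0.0]
grip_width: 0.0006
grasp_force: 0.0
```

>>> {"name": "drive_tool", "arguments": {"angular": [[0,0,0],[0,0,0],[0,0,0],[0,0,0],[0,0,0]], "delta_pos": [[0,0,3],[0,0,3],[0,0,2],[0,0,0.9],[0,0,0.2]], "gripper": [0,0,0,0,0]}}

```text
time_s: 5.6
tool_pos: [0.4642, -0.0754, 0.1449]
tool_rot: [-180.0, -0.1, -176.1]
force: [0.1, -0.4, 1.1]
grip_width: 0.0004
grasp_force: 0.0
```

>>> {"name": "drive_tool", "arguments": {"angular": [[0,0,0],[0,0,0],[0,0,0]], "delta_pos": [[0,0,0.2],[0,0,0.2],[0,0,0.2]], "gripper": [0,0,0]}}

```text
time_s: 5.9
tool_pos: [0.4653, -0.0754, 0.1405]
tool_rot: [180.0, 0.1, -176.1]
force: [-2.9, 0.4, 5.2]
grip_width: 0.0005
grasp_force: 2.7
```

>>> {"name": "drive_tool", "arguments": {"angular": [[0,0,0],[0,0,0]], "delta_pos": [[0,0,0.1],[0,0,0.1]], "gripper": [0,0]}}

```text
time_s: 6.1
tool_pos: [0.4645, -0.0754, 0.1383]
tool_rot: [180.0, -0.0, -176.1]
force: [-4.7, 0.6, 5.6]
grip_width: 0.0005
grasp_force: 3.0
```

>>> {"name": "drive_tool", "arguments": {"angular": [[0,0,0],[0,0,0]], "delta_pos": [[0,0,0.1],[0,0,0.1]], "gripper": [0,0]}}

```text
time_s: 6.3
tool_pos: [0.4637, -0.0755, 0.136]
tool_rot: [180.0, -0.1, -176.2]
force: [-5.9, -0.0, 6.9]
grip_width: 0.0005
grasp_force: 3.4
```

>>> {"name": "drive_tool", "arguments": {"angular": [[0,0,0],[0,0,0]], "delta_pos": [[0.1,0,0.1],[0.1,0,0.1]], "gripper": [0,0]}}

```text
time_s: 6.5
tool_pos: [0.4629, -0.0755, 0.1343]
tool_rot: [180.0, 0.0, -176.1]
force: [-0.8, 0.1, 4.3]
grip_width: 0.0
grasp_force: 2.5
```

>>> {"name": "drive_tool", "arguments": {"angular": [[0,0,0],[0,0,0]], "delta_pos": [[0.05,0,0.1],[0.05,0,0.1]], "gripper": [0,0]}}

```text
time_s: 6.7
tool_pos: [0.4623, -0.0756, 0.1326]
tool_rot: [180.0, 0.1, -176.1]
force: [-0.7, 0.5, 5.4]
grip_width: 0.0005
grasp_force: 3.1
```

>>> {"name": "drive_tool", "arguments": {"angular": [[0,0,0],[0,0,0]], "delta_pos": [[0.05,0,0.1],[0.05,0,0.1]], "gripper": [0,0]}}

```text
time_s: 6.9
tool_pos: [0.4617, -0.0756, 0.1307]
tool_rot: [180.0, 0.1, -176.1]
force: [-2.0, -0.6, 7.7]
grip_width: 0.0005
grasp_force: 4.0
```

>>> {"name": "drive_tool", "arguments": {"angular": [[0,0,0],[0,0,0]], "delta_pos": [[0.04,0,0.1],[0.04,0,0.1]], "gripper": [0,0]}}

```text
time_s: 7.1
tool_pos: [0.4614, -0.0757, 0.1298]
tool_rot: [180.0, 0.2, -176.1]
force: [-3.4, 1.1, 15.9]
grip_width: 0.0002
grasp_force: 7.9
```

>>> {"name": "drive_tool", "arguments": {"angular": [[0,0,0],[0,0,0],[0,0,0],[0,0,0],[0,0,0],[0,0,0],[0,0,0],[0,0,0],[0,0,0],[0,0,0],[0,0,0]], "delta_pos": [[0,0,-1],[0,0,-3],[0,0,-4],[0,1,-4],[0,4,-2],[0,4,0],[-0.5,4.5,0],[-0.5,4.5,0],[-0.5,4.5,0],[-0.5,4.5,0],[0,2.5,0]], "gripper": [0,0,0,0,0,4,4.7,4.7,4.7,4.7,4.7]}}

```text
time_s: 8.2
tool_pos: [0.4592, 0.2243, 0.2675]
tool_rot: [179.9, 0.0, -175.9]
force: [0.1, -0.0, 0.2]
grip_width: 0.0404
grasp_force: 0.0
```

```bash
python3 - <<'E'
from h import *
W=eyes.read_camera('wrist');S=eyes.read_camera('scene');s=telemetry.get_obs()
print(s['time_s'],s['tool_pos'],s['tool_rot'],s['force'])
save(W,'w1.png')
T=eyes.read_camera('top')
print('top est',onz(T,(181.6,217),.062))
for c in(W,):
  for d in models.cut_out(c,'cell_center')[:5]: print(np.round(d['centre'],1),round(d['p'],2),[(a.min(),a.max()) for a in np.nonzero(d['pixels'])],onz(c,d['centre'],.031))
cv2.imwrite('pics/w1.png',np.hstack([W['pixels'][:,:,::-1],cv2.resize(S['pixels'][110:230,190:290],(320,384))[:,:,::-1]])[:,:800])
# sight lines at scene
o1,d1=ray(T,(181.6,217));o2,d2=ray(S,(330,231.5))
A=np.stack([d1,-d2],1);t=np.linalg.lstsq(A,o2-o1,rcond=None)[0];print(o1+d1*t[0],o2+d2*t[1])
E
```

```text
8.3 [0.45864114 0.22465724 0.26721107] [ 1.79958782e+02 -3.39480205e-02 -1.75727229e+02] [-0.19588741 -0.44884342 -0.39276791]
top est [0.52051316 0.24596001 0.062     ]
[269.7 219. ] 0.84 [(np.int64(202), np.int64(235)), (np.int64(261), np.int64(284))] [0.52677965 0.24805831 0.031     ]
[212.7 192.9] 0.68 [(np.int64(177), np.int64(207)), (np.int64(199), np.int64(224))] [0.49537225 0.16972116 0.031     ]
[274.  152.7] 0.64 [(np.int64(140), np.int64(166)), (np.int64(264), np.int64(288))] [0.43655057 0.24597884 0.031     ]
[0.52057833 0.24627658 0.06020907] [0.51890767 0.24829962 0.06050588]
```

View pics/w1.png

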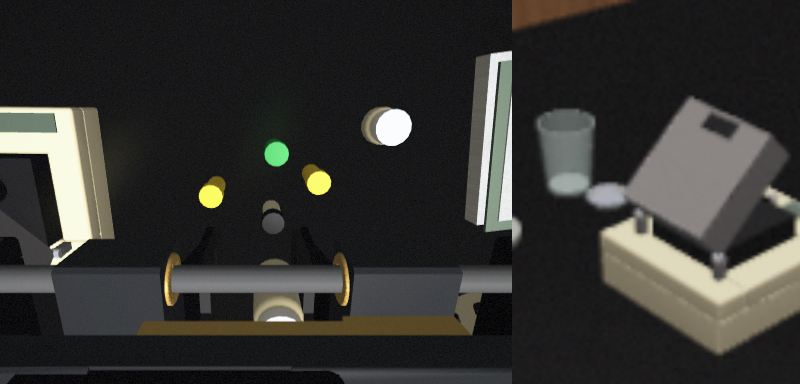

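Hood is swinging open. In the wrist view the black cell is at (272,222), with the bottle beyond at (280,320).

```bash
python3 - <<'E'
from h import *
W=eyes.read_camera('wrist')
for p in((272.5,222),(273,221)): print(onz(W,p,.062))
g=cv2.GaussianBlur(cv2.cvtColor(W['pixels'],cv2.COLOR_RGB2GRAY),(3,3),0)
print(g[200:240:2,256:290:2])
for q in([.520,.2465],): print(proj(W,[*q,.062]),proj(W,[*q,0.]))
print(W['origin'],telemetry.get_obs()['tool_pos'])
E
```

```text
[0.51964918 0.2443379  0.062     ]
[0.51827203 0.24485116 0.062     ]
[[ 25  24  26  25  26  25  26  47  72  83  77  63  32  25  26  23  23]
 [ 24  23  26  22  24  24  56  95 105 105 106 104  84  36  24  24  25]
 [ 23  24  25  26  23  39  93 104 106 108 107 107 106  69  25  25  25]
 [ 25  24  25  25  23  57 100 104 106 106 105 104 106  95  33  23  23]
 [ 24  25  23  25  25  64 100  98  78  60  50  53  74  95  47  25  25]
 [ 24  25  26  25  26  58  83  51  17  15  17  14  14  35  43  23  23]
 [ 25  26  27  23  25  47  30  16  23  36  50  53  41  29  18  22  25]
 [ 25  24  25  23  23  23  18  34  69  83  88  91  88  81  46  22  23]
 [ 23  23  24  23  23  17  36  76  84  87  87  90  91  92  87  52  23]
 [ 24  23  23  23  23  22  66  80  82  84  85  87  89  90  90  81  30]
 [ 25  23  23  22  23  40  77  77  80  81  83  84  85  86  87  87  51]
 [ 25  24  23  23  22  47  74  76  77  79  81  82  83  83  84  85  61]
 [ 27  24  24  23  22  48  72  74  76  77  79  81  80  81  82  83  52]
 [ 25  23  22  25  26  40  69  71  73  75  75  76  77  79  79  78  42]
 [ 25  24  24  23  25  26  59  68  71  71  73  74  74  75  76  60  26]
 [ 25  24  24  24  23  24  36  59  69  70  70  72  72  72  62  35  25]
 [ 23  25  24  25  23  23  24  32  51  60  65  66  59  50  29  25  23]
 [ 22  23  26  24  26  25  25  23  24  29  33  31  28  23  25  25  22]
 [ 21  23  26  24  25  24  24  22  23  21  26  25  24  22  24  23  24]
 [ 24  23  25  25  25  22  23  23  24  24  26  24  25  25  25  24  25]]
[274.19700209 222.37054477] [271.80344904 206.60275275]
[0.38238964 0.21502138 0.41515703] [0.4603133  0.21873967 0.26764373]
```

```bash
python3 - <<'E'
from h import *
print(telemetry.get_obs()['tool_pos'])
for n,g,r in(('wrist',(277,223),15),('top',(181.6,217),9),('wrist',(277,223),15)):
    c=eyes.read_camera(n); im=cv2.GaussianBlur(cv2.cvtColor(c['pixels'],cv2.COLOR_RGB2GRAY),(3,3),0)
    m=((im>(48 if n=='wrist' else 55))).astype(np.uint8); k,l,st,ce=cv2.connectedComponentsWithStats(m,connectivity=4)
    i=l[int(round(g[1])),int(round(g[0]))]; x,y,w,h,a=st[i]; print(n,st[i],ce[i],c['origin'],np.round(c['orientation'],2))
    for p in (ce[i],(x+w/2-.5,y+h-.5-w/2)): print(onz(c,p,.062))
    if n=='top': print(im[208:226,174:192])
print(telemetry.get_obs()['tool_pos'])
E
```

```text
[0.4603133  0.21873967 0.26764373]
wrist [267 212  23  21 375] [278.024      222.17866667] [0.38266419 0.21413629 0.41528477] [1.6359e+02 1.0000e-02 9.3770e+01]
[0.51990152 0.25020613 0.062     ]
[0.51832951 0.25004044 0.062     ]
top [177 212  36  39 856] [195.54556075 232.96962617] [4.69903368e-01 9.33646053e-05 1.45296169e+00] [-174.83    0.33  -89.63]
[0.47069627 0.20104257 0.062     ]
[0.47214347 0.20435573 0.062     ]
[[ 40  40  40  40  40  40  39  39  39  40  40  39  39  39  40  39  39  39]
 [ 40  40  40  40  40  40  40  39  39  40  39  39  40  39  39  39  39  39]
 [ 40  40  40  40  40  40  40  39  39  39  39  39  40  39  39  39  39  39]
 [ 39  40  40  40  40  39  40  41  41  39  38  39  39  39  39  39  39  39]
 [ 39  40  40  40  43  47  53  57  56  49  43  39  39  39  39  39  39  38]
 [ 40  39  40  45  56  70  80  84  83  75  62  48  41  40  39  39  38  38]
 [ 39  39  43  57  76  91  97  99  98  95  85  66  49  44  42  39  39  39]
 [ 39  38  46  69  90  98 100 100 100 100  94  76  57  53  50  42  39  39]
 [ 39  38  46  72  93  99  99  99  99  99  95  78  62  61  58  45  39  3
[... 212 characters left out ...]
58  44  39  39]
 [ 39  39  42  51  64  72  74  74  74  72  67  59  55  56  55  52  52  52]
 [ 40  40  43  51  59  63  63  63  63  61  59  56  52  53  64  75  78  79]
 [ 42  41  45  53  59  60  60  60  61  60  60  59  55  56  73  91  97  97]
 [ 48  43  46  52  58  59  59  60  60  60  60  60  57  58  75  95 101 101]
 [ 59  49  47  49  54  58  59  60  60  60  60  60  56  56  72  89  95  97]
 [ 67  59  51  49  51  55  58  60  60  59  58  58  56  52  59  70  77  83]]
wrist [268 212  22  21 373] [278.37801609 222.0536193 ] [0.38280239 0.21364687 0.41545089] [ 1.6358e+02 -4.0000e-02  9.3690e+01]
[0.52004363 0.25022018 0.062     ]
[0.51929366 0.25030977 0.062     ]
[0.46042878 0.21833364 0.26783134]
```

>>> {"name": "drive_tool", "arguments": {"angular": [[0,0,0],[0,0,0],[0,0,0],[0,0,0],[0,0,0],[0,0,0]], "delta_pos": [[-3,1.2,0],[-3.17,1.37,2],[0,0,4.5],[0,0,4.5],[0,0,4],[0,0,0.8]], "gripper": [4.7,4.7,4.7,4.7,4.7,4.7]}}

```text
time_s: 9.2
tool_pos: [0.5169, 0.2469, 0.1048]
tool_rot: [-179.7, -0.4, -176.2]
force: [-1.0, -0.6, -0.7]
grip_width: 0.047
grasp_force: 0.0
```

```bash
python3 - <<'E'
from h import *
c=eyes.read_camera('wrist'); s=telemetry.get_obs(); print(s['time_s'],s['tool_pos'],s['tool_rot'],c['origin'])
print(proj(c,[.52,.2485,.062]))
for d in models.cut_out(c,'cell_center')[:3]: print(np.round(d['centre'],1),round(d['p'],2),[(a.min(),a.max()) for a in np.nonzero(d['pixels'])],onz(c,d['centre'],.045))
S=eyes.read_camera('scene')
cv2.imwrite('pics/w2.png',np.hstack([c['pixels'][:,:,::-1],cv2.resize(S['pixels'][190:270,270:370],(288,384))[:,:,::-1]]))
E
```

```text
9.25 [0.51790903 0.24758182 0.10626885] [-179.81237468   -0.32176248 -176.23518021] [0.44040157 0.24296907 0.25308655]
[257.98095241 230.71658081]
[263.5  96.6] 0.91 [(np.int64(72), np.int64(123)), (np.int64(240), np.int64(288))] [0.43240329 0.24630058 0.045     ]
[148.  176.2] 0.83 [(np.int64(151), np.int64(203)), (np.int64(120), np.int64(182))] [0.49097012 0.16884611 0.045     ]
[260.6 223.2] 0.73 [(np.int64(193), np.int64(250)), (np.int64(239), np.int64(281))] [0.5210081  0.25051988 0.045     ]
```

View pics/w2.png

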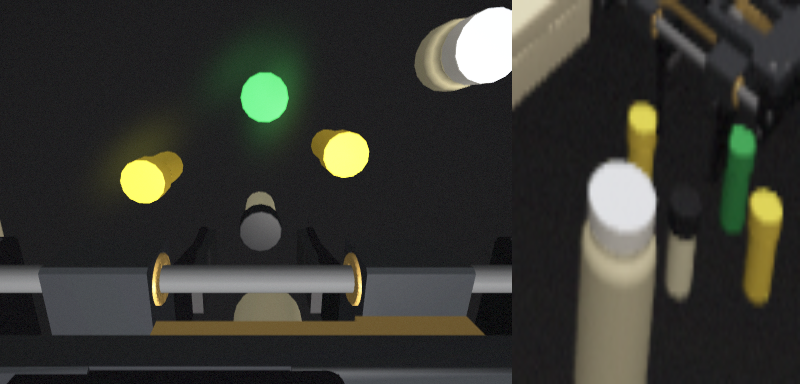

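Cap top is at wrist (260.5,231), centred between the fingers to within about 1–2 mm. Descending to the cap.

>>> {"name": "drive_tool", "arguments": {"angular": [[0,0,0],[0,0,0],[0,0,0],[0,0,0]], "delta_pos": [[-0.1,0.15,2],[0,0,2],[0,0,0.8],[0,0,0]], "gripper": [4.7,4.7,4.7,4.7]}}

```text
time_s: 9.75
tool_pos: [0.5213, 0.2514, 0.0626]
tool_rot: [180.0, 0.1, -176.2]
force: [-0.7, -0.2, 0.4]
grip_width: 0.047
grasp_force: 0.0
```

>>> {"name": "drive_tool", "arguments": {"angular": [[0,0,0],[0,0,0],[0,0,0],[0,0,0],[0,0,0],[0,0,0]], "delta_pos": [[0,0,0.2],[0,0,0],[0,0,0],[0,0,0],[0,0,0],[0,0,0]], "gripper": [4.7,2,2,2,2,2], "squeeze": 12}}

```text
time_s: 10.35
tool_pos: [0.5212, 0.2514, 0.0601]
tool_rot: [180.0, 0.1, -176.2]
force: [-0.6, 0.3, 2.4]
grip_width: 0.0297
grasp_force: 12.0
```

>>> {"name": "drive_tool", "arguments": {"angular": [[0,0,0],[0,0,0],[0,0,0],[0,0,0],[0,0,0],[0,0,0],[0,0,0],[0,0,0],[0,0,0],[0,0,0],[0,0,0],[0,0,0],[0,0,0],[0,0,0]], "delta_pos": [[0,0,-2],[0,0,-4],[0,0,-4],[0,0,-4],[0,0,-3],[0.3,-1.5,-2],[0.6,-3.2,0],[0.6,-3.2,0],[0.6,-3.2,0],[0.6,-3.2,0],[0.5,-3.2,0],[0.3,-2.5,0],[0,-1,0],[0,0,0]], "gripper": [2,2,2,2,2,2,2,2,2,2,2,2,2,2]}}

```text
time_s: 11.75
tool_pos: [0.5, 0.0383, 0.2496]
tool_rot: [180.0, 0.0, -176.3]
force: [0.5, 1.0, -1.5]
grip_width: 0.0299
grasp_force: 11.9
```

```bash
python3 - <<'E'
from h import *
c=eyes.read_camera('wrist'); T=eyes.read_camera('top'); S=eyes.read_camera('scene'); s=telemetry.get_obs(); print(s['time_s'],s['tool_pos'],s['tool_rot'],s['grip_width'],c['origin'],c['orientation'])
print('well wrist',proj(c,[.492,-.0753,.085]),'top',proj(T,[.492,-.0753,.085]))
np.savez('c3.npz',W=c['pixels'],mtx=c['mtx'],origin=c['origin'],orientation=c['orientation'],T=T['pixels'],S=S['pixels'])
cv2.imwrite('pics/w3.png',np.hstack([c['pixels'],cv2.resize(S['pixels'][120:240,190:280],(288,384))])[:,:,::-1])
E
```

```text
11.9 [0.49991434 0.04135204 0.24937022] [ 1.79968158e+02 -1.43380864e-02 -1.76007193e+02] 0.029848237844045614 [0.42235517 0.03365213 0.39723872] [ 1.63587214e+02 -6.09790546e-02  9.36838219e+01]
well wrist [148.39519616 168.30771274] top [284.0164499  226.61330453]
```

View pics/w3.png

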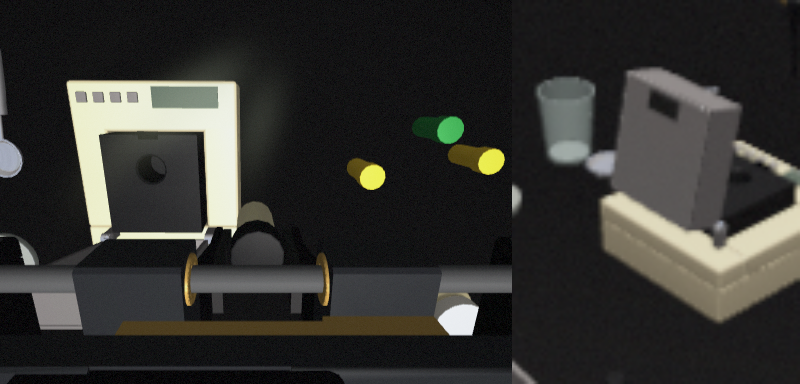

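The well mouth shows at wrist (152,168), about 4 px right of the prediction. The hood is fully open. Measuring the hole precisely.

```bash
python3 - <<'E'
from h import *
z=np.load('c3.npz'); c={k:z[k] for k in('mtx','origin','orientation')}
g=cv2.cvtColor(z['W'],cv2.COLOR_RGB2GRAY)
cv2.imwrite('pics/w4.png',np.hstack([cv2.resize(g[120:240,90:220],(520,480),interpolation=cv2.INTER_CUBIC)*1,cv2.resize(z['T'][200:250,260:310][:,:,::-1].mean(2).astype(np.uint8),(280,480))]).clip(0,127)*2)
t=np.linspace(0,2*np.pi,73)
o=np.array([.492,-.0753,.085])
best=[]
gf=cv2.GaussianBlur(g,(3,3),0).astype(np.float32)
def circ(x,y,r,zz=.085):
    P=np.array([proj(c,[x+r*np.cos(a),y+r*np.sin(a),zz]) for a in t]); return cv2.remap(gf,P[:,0].astype(np.float32)[None],P[:,1].astype(np.float32)[None],1)[0]
for x in np.arange(.482,.502,.001):
  for y in np.arange(-.080,-.062,.001):
    d=circ(x,y,.0185)-circ(x,y,.0135); best.append((np.median(d)+d.mean(),x,y))
best.sort(reverse=True); print(np.round(best[:8],4))
print(proj(c,[*best[0][1:],.085]))
E
```

```text
[[39.8993  0.492  -0.072 ]
 [39.6392  0.492  -0.071 ]
 [39.4574  0.493  -0.072 ]
 [38.5087  0.493  -0.071 ]
 [37.8225  0.491  -0.072 ]
 [37.4842  0.491  -0.071 ]
 [36.5707  0.493  -0.073 ]
 [36.5442  0.492  -0.073 ]]
[151.5513521 168.505726 ]
```

View pics/w4.png

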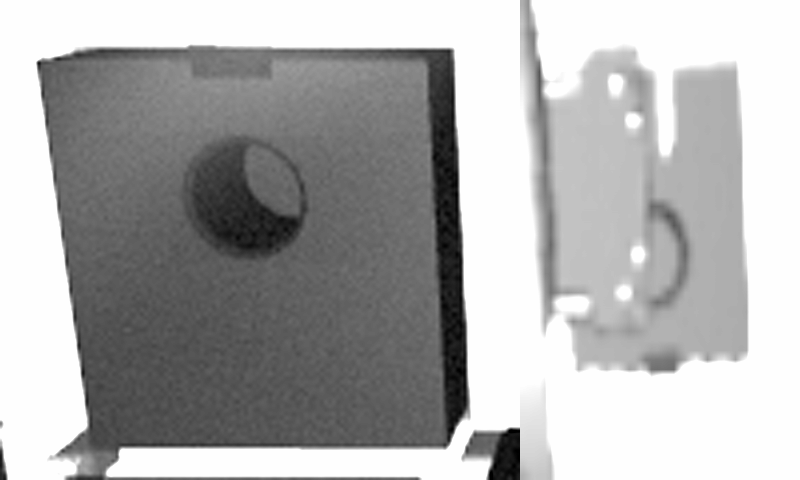

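>>> {"name": "drive_tool", "arguments": {"angular": [[0,0,0],[0,0,0],[0,0,0],[0,0,0],[0,0,0],[0,0,0],[0,0,0],[0,0,0],[0,0,0]], "delta_pos": [[0.3,-2,0],[0.5,-4,0],[0.5,-4,0],[0.2,-1.02,0],[0,0,2],[0,0,3],[0,0,3],[0,0,1.4],[0,0,0]], "gripper": [2,2,2,2,2,2,2,2,2]}}

```text
time_s: 12.8
tool_pos: [0.4912, -0.0702, 0.1537]
tool_rot: [180.0, -0.2, -176.0]
force: [0.7, -0.9, -0.3]
grip_width: 0.0297
grasp_force: 11.9
```

```bash
python3 - <<'E'
from h import *
c=eyes.read_camera('wrist'); S=eyes.read_camera('scene'); s=telemetry.get_obs(); print(s['time_s'],s['tool_pos'],s['tool_rot'],s['force'],s['grip_width'])
print('well',proj(c,[.492,-.0718,.085]),'celltop',proj(c,[*s['tool_pos'][:2],s['tool_pos'][2]+.002]),'cellbot',proj(c,[*s['tool_pos'][:2],s['tool_pos'][2]-.06]))
cv2.imwrite('pics/w5.png',np.hstack([cv2.resize(c['pixels'][90:282,156:356],(400,384),interpolation=2),cv2.resize(S['pixels'][140:220,215:295],(400,384),interpolation=2)])[:,:,::-1])
E
```

```text
12.9 [ 0.4931296  -0.07088724  0.15634966] [-1.79991739e+02  4.96919148e-02 -1.76080614e+02] [-0.48384916 -0.12029601 -0.69067826] 0.029558476956068516
well [253.48393134 214.21282298] celltop [253.84946102 263.31665069] cellbot [254.49836044 221.05225203]
```

View pics/w5.png

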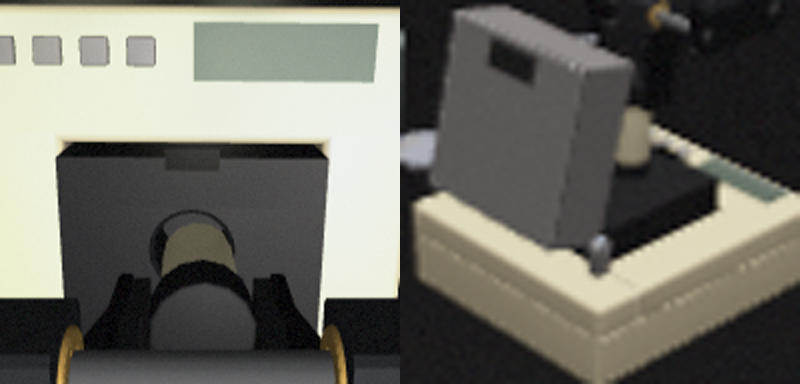

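```bash
python3 - <<'E'
from h import *
c=eyes.read_camera('wrist'); s=telemetry.get_obs(); p=s['tool_pos']; print(p)
r=R.from_euler('z',-176.1,degrees=True).as_matrix()  # tool x dir = -x world
f=r[:,0]; l=r[:,1]
C=lambda q: np.round((proj(c,q)-[156,90])*2,1)
w=np.array([.492,-.0718,.085]); b=np.array([p[0],p[1],p[2]-.0601])
print('far well',C(w+f*.0165),C(w+f*.0145),'far tube',C(b+f*.0125))
print('side well',C(w+l*.0165),C(w-l*.0165),'side tube',C(b+l*.0125),C(b-l*.0125),'captop',C(p+[0,0,.002]+l*.015),C(p+[0,0,.002]-l*.015))
g=cv2.GaussianBlur(cv2.cvtColor(c['pixels'],cv2.COLOR_RGB2GRAY),(3,3),0)
for row in (203,206,209,211,213,216,219,222): print(row,g[row,226:282:2])
for col in(250,253,256): print(col,g[190:216,col])
E
```

```text
[ 0.4935504  -0.07117407  0.15692402]
far well [197.3 198.9] [197.3 204. ] far tube [198.6 222.6]
side well [154.4 240.4] [240.4 240.4] side tube [164.5 255.2] [232.8 255.2] captop [141.8 337.6] [254.1 337.6]
203 [59 60 62 59 35 18 15 48 65 67 77 83 88 91 91 89 89 86 82 74 61 21 19 44
 72 72 73 74]
206 [60 59 59 44 26 16 15 16 55 87 89 90 90 91 92 90 90 90 90 86 67 23 11 23
 60 71 71 71]
209 [58 59 59 38 20 12 15 56 85 88 88 90 90 91 91 90 90 89 88 86 84 68 16 22
 48 71 71 71]
211 [59 58 57 35 21  9 28 79 86 88 88 89 90 91 89 89 88 89 88 87 85 84 41 22
 48 70 71 70]
213 [58 58 58 39 25 15 40 85 87 87 88 89 89 89 90 89 89 89 88 87 86 86 76 32
 53 70 70 70]
216 [56 57 58 46 26 18 67 86 86 88 88 90 90 89 90 89 88 88 87 87 86 87 88 51
 60 69 69 69]
219 [56 57 58 56 38 34 76 85 87 87 89 88 88 85 74 67 69 79 85 86 86 87 88 81
 67 68 67 68]
222 [54 56 56 56 53 47 81 86 86 69 36 22 16 10  9 11 12 12 13 22 31 53 84 89
 71 66 67 68]
250 [59 48 46 57 66 68 69 69 68 68 70 74 81 88 91 91 90 90 90 90 90 90 89 89
 89 89]
253 [57 45 49 63 70 70 69 69 70 70 72 79 88 91 91 92 92 92 91 91 90 90 90 89
 89 89]
256 [63 52 49 59 69 71 71 70 70 69 70 76 85 89 90 89 90 90 90 90 90 89 89 89
 89 90]
```

>>> {"name": "drive_tool", "arguments": {"angular": [[0,0,0],[0,0,0],[0,0,0],[0,0,0],[0,0,0]], "delta_pos": [[0.1,-0.06,0],[0,0,0.5],[0,0,0.5],[0,0,0.5],[0,0,0.5]], "gripper": [2,2,2,2,2]}}

```text
time_s: 13.45
tool_pos: [0.4913, -0.0722, 0.135]
tool_rot: [180.0, -0.0, -176.2]
force: [-0.7, 0.6, -1.1]
grip_width: 0.0298
grasp_force: 11.9
```

>>> {"name": "drive_tool", "arguments": {"angular": [[0,0,0],[0,0,0]], "delta_pos": [[0,0,0.5],[0,0,0.5]], "gripper": [2,2]}}

```text
time_s: 13.65
tool_pos: [0.4913, -0.0722, 0.1251]
tool_rot: [180.0, -0.0, -176.1]
force: [-7.4, 0.0, 18.0]
grip_width: 0.0298
grasp_force: 11.9
```

>>> {"name": "drive_tool", "arguments": {"angular": [[0,0,0],[0,0,0]], "delta_pos": [[0,0,-0.6],[0,0,0]], "gripper": [2,2]}}

```text
time_s: 13.85
tool_pos: [0.492, -0.0723, 0.1323]
tool_rot: [-180.0, 0.1, -176.2]
force: [0.0, 0.6, -0.5]
grip_width: 0.0298
grasp_force: 11.9
```

```bash
python3 - <<'E'
from h import *
c=eyes.read_camera('wrist'); S=eyes.read_camera('scene'); s=telemetry.get_obs(); print(s['time_s'],s['tool_pos'],s['tool_rot'],s['force'],s['wrist_torque'],s['grip_width'])
cv2.imwrite('pics/w6.png',np.hstack([cv2.resize(c['pixels'][90:282,156:356],(400,384),interpolation=2),cv2.resize(S['pixels'][120:200,215:295],(400,384),interpolation=2)])[:,:,::-1])
E
```

```text
13.95 [ 0.49168337 -0.07220567  0.13195799] [ 1.79992452e+02  4.49064599e-02 -1.76145268e+02] [-0.92216584 -1.312087   -0.29528894] [ 0.02642143  0.02912461 -0.02363621] 0.029737471281804546
```

View pics/w6.png

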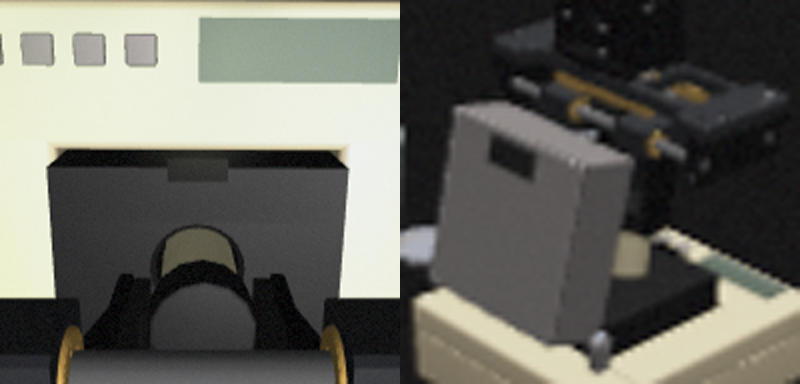

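The tube is inside the well mouth (crop 160–238, well rim 152–243). Something pushed up and towards -x at z≈0.125. I'll probe gently and read the moment to locate the contact.

>>> {"name": "drive_tool", "arguments": {"angular": [[0,0,0],[0,0,0],[0,0,0],[0,0,0]], "delta_pos": [[0,0,0.1],[0,0,0.1],[0,0,0.1],[0,0,0.1]], "gripper": [2,2,2,2]}}

```text
time_s: 14.35
tool_pos: [0.4913, -0.0722, 0.1274]
tool_rot: [180.0, -0.0, -176.1]
force: [0.9, 0.5, -1.3]
grip_width: 0.0294
grasp_force: 11.9
```

```bash
python3 - <<'E'
from h import *
s=telemetry.get_obs(); print(s['time_s'],s['tool_pos'],s['tool_rot'],s['force'],s['wrist_torque'],s['grip_width'])
E
```

```text
14.35 [ 0.49133311 -0.07220329  0.12740482] [ 1.79996534e+02 -5.70322794e-03 -1.76147244e+02] [ 0.86400812  0.48788458 -1.26075813] [-0.01345367 -0.01028651 -0.01529319] 0.029378397799301396
```

>>> {"name": "drive_tool", "arguments": {"angular": [[0,0,0],[0,0,0]], "delta_pos": [[0,0,0.1],[0,0,0.05]], "gripper": [2,2]}}

```text
time_s: 14.55
tool_pos: [0.4913, -0.0722, 0.1259]
tool_rot: [180.0, -0.0, -176.2]
force: [0.3, 0.4, 0.5]
grip_width: 0.0297
grasp_force: 11.9
```

```bash
python3 - <<'E'
from h import *
s=telemetry.get_obs(); print(s['time_s'],s['tool_pos'],s['tool_rot'],s['force'],s['wrist_torque'],s['grip_width'],s['effort'])
E
```

```text
14.55 [ 0.49132538 -0.07221067  0.12590032] [ 1.79997232e+02 -8.27500460e-03 -1.76150554e+02] [0.28792036 0.38129377 0.46994307] [-0.01666462  0.01529808 -0.03761061] 0.02968106375980085 [-6.04974513e-03 -2.80341947e+01  1.35000430e+00 -2.85404348e+01
  5.92964119e-02  7.23452680e-02 -1.37150626e-03]
```

>>> {"name": "drive_tool", "arguments": {"angular": [[0,0,0]], "delta_pos": [[0,0,0.08]], "gripper": [2]}}

```text
time_s: 14.65
tool_pos: [0.4915, -0.0722, 0.1254]
tool_rot: [180.0, 0.0, -176.1]
force: [-1.3, 1.2, 4.1]
grip_width: 0.0294
grasp_force: 11.9
```

```bash
python3 - <<'E'
from h import *
s=telemetry.get_obs(); print(s['time_s'],s['tool_pos'],s['tool_rot'],s['force'],s['wrist_torque'],s['grip_width'],s['effort'])
E
```

```text
14.65 [ 0.49145628 -0.07221385  0.12542341] [ 1.79992214e+02  7.39130119e-03 -1.76145751e+02] [-1.31860243  1.21544934  4.05169237] [-0.00889158  0.19851966 -0.00545049] 0.029447451877188256 [-4.49456682e-02 -2.63631248e+01  1.26181595e+00 -2.74988419e+01
  5.34312695e-02 -3.37764546e-01 -1.25160848e-02]
```

```bash
python3 - <<'E'
from h import *
c=eyes.read_camera('wrist'); S=eyes.read_camera('scene'); p=telemetry.get_obs()['tool_pos']
def tri(a,b):
    o1,d1=ray(c,a);o2,d2=ray(S,b);t=np.linalg.lstsq(np.stack([d1,-d2],1),o2-o1,rcond=None)[0]; return o1+d1*t[0],o2+d2*t[1]
print('nutR',[q-p for q in tri((323.5,270),(266,149))]); print('nutL',[q-p for q in tri((191,270),(249.5,141.5))])
Rm=R.from_euler('z',.067).as_matrix()
M=lambda x,y,z: Rm@[x,y,z]+[.5022,-.0725,0]
for th in(1.15,1.25,1.35):
  for n,(hx,hz) in dict(frontTop=(-.12,.043),frontBot=(-.12,0),pad=(-.108,.043),hingeTop=(0,.043)).items():
    xx=.07+hx*np.cos(th)+hz*np.sin(th); zz=.083-hx*np.sin(th)+hz*np.cos(th)
    print(th,n,[np.round((proj(S,M(xx,y,zz))-[215,120])*[5,4.8]+[400,0]) for y in(-.057,.057)], np.round(M(xx,0,zz),3))
E
```

```text
nutR [array([-0.02277729,  0.02314209,  0.05093929]), array([-0.01062901,  0.01007491,  0.054049  ])]
nutL [array([-0.01541962, -0.02590365,  0.04395808]), array([ 0.00491689, -0.05296402,  0.061659  ])]
1.15 frontTop [array([485.,  98.]), array([614., 156.])] [ 0.562 -0.068  0.21 ]
1.15 frontBot [array([532., 106.]), array([661., 163.])] [ 0.523 -0.071  0.193]
1.15 pad [array([479., 116.]), array([608., 175.])] [ 0.567 -0.068  0.199]
1.15 hingeTop [array([429., 272.]), array([551., 339.])] [ 0.611 -0.065  0.101]
1.25 frontTop [array([469., 103.]), array([598., 162.])] [ 0.575 -0.068  0.21 ]
1.25 frontBot [array([519., 105.]), array([648., 162.])] [ 0.534 -0.07   0.197]
1.25 pad [array([465., 121.]), array([593., 181.])] [ 0.579 -0.067  0.199]
1.25 hingeTop [array([428., 278.]), array([550., 345.])] [ 0.613 -0.065  0.097]
1.35 frontTop [array([453., 110.]), array([582., 169.])] [ 0.588 -0.067  0.21 ]
1.35 frontBot [array([505., 105.]), array([634., 163.])] [ 0.546 -0.07   0.2  ]
1.35 pad [array([451., 128.]), array([579., 188.])] [ 0.59  -0.067  0.198]
1.35 hingeTop [array([426., 284.]), array([548., 352.])] [ 0.614 -0.065  0.092]
```

The cell is already about 20 mm down the well and held vertical. The upward and -x contact fits the gripper's back touching the open hood's front wall, so I'll back off 1 mm and release to let the well guide the cell down.

>>> {"name": "drive_tool", "arguments": {"angular": [[0,0,0],[0,0,0],[0,0,0],[0,0,0],[0,0,0],[0,0,0]], "delta_pos": [[0,0,-0.15],[0,0,0],[0,0,0],[0,0,0],[0,0,0],[0,0,0]], "gripper": [2,4.5,4.5,4.5,4.5,4.5]}}

```text
time_s: 15.35
tool_pos: [0.4914, -0.0722, 0.1267]
tool_rot: [180.0, 0.0, -176.1]
force: [1.1, 0.6, -0.1]
grip_width: 0.045
grasp_force: 0.0
```

```bash
python3 - <<'E'
from h import *
c=eyes.read_camera('wrist'); S=eyes.read_camera('scene'); s=telemetry.get_obs(); print(s['time_s'],s['tool_pos'],s['force'],s['grip_width'])
g=cv2.GaussianBlur(cv2.cvtColor(c['pixels'],cv2.COLOR_RGB2GRAY),(3,3),0)
for n,z0 in(('home',.104),('stuck',.1265)):
    w=np.array([.492,-.0722,z0]); print(n,'cap top',proj(c,w),'r px',proj(c,w+[0,.015,0])-proj(c,w), proj(S,w))
cv2.imwrite('pics/w7.png',np.hstack([cv2.resize(c['pixels'][90:282,156:356],(400,384),interpolation=2),cv2.resize(S['pixels'][120:200,215:295],(400,384),interpolation=2)])[:,:,::-1])
E
```

```text
15.45 [ 0.49141368 -0.07223453  0.12675428] [ 0.63422127  0.00691721 -0.08208914] 0.04467398801911648
home cap top [255.58324332 239.14532229] r px [24.30260399  1.48900797] [260.66479288 169.95122725]
stuck cap top [255.49691916 256.62300204] r px [27.49507513  1.65325383] [260.82812856 163.81746906]
```

View pics/w7.png

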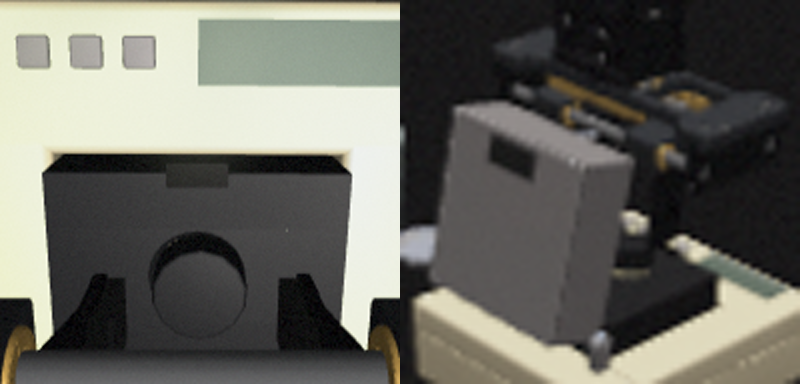

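The cap top is at crop (199,293), i.e. wrist (255.5,236.5) with radius about 23.7 px. That matches the predicted home position (255.6,239; 24.3) and not the stuck one (27.5). Retreating upward and checking numerically.

>>> {"name": "drive_tool", "arguments": {"angular": [[0,0,0],[0,0,0],[0,0,0],[0,0,0],[0,0,0],[0,0,0]], "delta_pos": [[0,0,-1.5],[0,0,-4],[0,0,-4.5],[0,0,-4.5],[0,0,-1.5],[0,0,0]], "gripper": [4.5,4.5,4.5,4.5,3,0]}}

```text
time_s: 16.05
tool_pos: [0.4928, -0.0724, 0.2892]
tool_rot: [180.0, 0.3, -176.1]
force: [-0.1, -0.1, -0.7]
grip_width: 0.0358
grasp_force: 0.0
```

```bash
python3 - <<'E'
from h import *
c=eyes.read_camera('wrist'); S=eyes.read_camera('scene'); s=telemetry.get_obs(); print(s['time_s'],s['tool_pos'],s['force'])
g=cv2.cvtColor(c['pixels'],cv2.COLOR_RGB2GRAY); sg=cv2.cvtColor(S['pixels'],cv2.COLOR_RGB2GRAY)
for n,z0 in(('home',.104),('up3',.107),('stuck',.1265),('deck',.085)):
    w=np.array([.492,-.0722,z0]); print(n,proj(c,w),'r',(proj(c,w+[0,.015,0])-proj(c,w))[0], proj(S,w))
for row in range(204,246,4): print(row,g[row,228:286:2])
print(sg[158:182,252:270])
for d in models.cut_out(c,'cell_center')[:2]: print(d['centre'],d['p'],[(a.min(),a.max()) for a in np.nonzero(d['pixels'])])
E
```

```text
16.15 [ 0.49085572 -0.07214255  0.28553836] [-0.25422571 -1.02018046 -0.81300248]
home [256.07683044 176.53440032] r 13.244102786286533 [260.66479288 169.95122725]
up3 [256.07613458 177.14559622] r 13.356619545642559 [260.68638141 169.14051144]
stuck [256.07130616 181.38655147] r 14.137302278153243 [260.82812856 163.81746906]
deck [256.08097888 172.890702  ] r 12.5732891107412 [260.52939514 175.0358292 ]
204 [61 59 59 61 62 60 63 58 63 64 64 64 65 66 66 65 68 66 68 69 65 71 69 70
 70 70 70 73 73]
208 [56 59 61 59 61 57 60 61 64 60 60 65 61 63 62 63 65 64 65 69 66 67 70 69
 69 69 69 69 72]
212 [58 59 61 62 59 60 56 59 62 63 62 63 62 63 61 62 65 63 65 66 66 65 67 65
 69 65 69 70 70]
216 [58 59 60 63 58 59 57 62 60 58 63 60 61 60 61 62 63 64 60 65 63 61 65 65
 66 68 67 67 70]
220 [56 56 56 57 59 56 61 56 61 62 59 63 59 64 61 64 60 63 62 64 62 61 63 63
 64 64 66 67 68]
224 [58 55 53 59 56 57 57 56 59 61 60 58 63 59 62 64 63 62 64 61 62 62 64 63
 65 65 65 64 68]
228 [54 51 55 55 56 57 54 56 58 56 59 59 60 60 60 62 60 61 62 59 65 60 65 63
 64 64 65 62 65]
232 [238 238 238 237 238 238 237 2
[... 1728 characters left out ...]
 39]
 [ 75  75  75  73  72  61  17  17  22  22  17  21  21  33  37  41  41  39]
 [ 74  74  75  75  75  78  84  87  73  74  70  66  65  39  37  38  38  38]
 [ 73  74  76  75  73  63  67  79  72  72  67  55  54  40  39  37  35  39]
 [ 74  73  76  75  71  45  40  49  49  48  45  38  40  41  36  38  39  39]
 [ 74  75  73  75  71  42  38  37  38  35  41  39  40  40  39  37  38  40]
 [ 74  74  74  74  65  38  37  37  38  38  40  39  39  39  39  38  36  39]
 [ 75  75  73  73  61  36  36  39  38  39  37  38  39  40  40  35  35  32]]
[431.9, 176.8] 0.96 [(np.int64(163), np.int64(191)), (np.int64(413), np.int64(456))]
[496.1, 136.0] 0.85 [(np.int64(126), np.int64(151)), (np.int64(473), np.int64(511))]
```

```bash
python3 - <<'E'
from h import *
c=eyes.read_camera('wrist'); S=eyes.read_camera('scene')
w=np.array([.492,-.0722,0]); u=np.array(S['origin'])-w; u[2]=0; u/=np.linalg.norm(u)
P=lambda r,z:np.round(proj(S,w+u*r+[0,0,z]),1)
print('chamfer near',P(.0165,.085),'hole near',P(.0145,.083))
for dz in(0,3,6,10,15): print(dz,'capbot near',P(.015,.086+dz/1e3),'captop near',P(.015,.104+dz/1e3),'captop far',P(-.015,.104+dz/1e3),'tube at chamfer ->',P(.0125,.085))
g=cv2.cvtColor(c['pixels'],cv2.COLOR_RGB2GRAY)
for row in range(156,198,3): print(row,g[row,232:282:2])
E
```

```text
chamfer near [260.5 177.5] hole near [260.5 177.8]
0 capbot near [260.5 177. ] captop near [260.6 172.2] captop far [260.7 167.8] tube at chamfer -> [260.5 176.9]
3 capbot near [260.5 176.2] captop near [260.6 171.4] captop far [260.7 167. ] tube at chamfer -> [260.5 176.9]
6 capbot near [260.5 175.4] captop near [260.6 170.5] captop far [260.8 166.2] tube at chamfer -> [260.5 176.9]
10 capbot near [260.5 174.4] captop near [260.7 169.5] captop far [260.8 165.1] tube at chamfer -> [260.5 176.9]
15 capbot near [260.6 173. ] captop near [260.7 168.1] captop far [260.8 163.7] tube at chamfer -> [260.5 176.9]
156 [74 74 74 78 77 81 79 79 80 81 83 82 82 87 84 85 84 86 84 85 86 87 86 83
 85]
159 [70 73 72 73 74 77 78 78 80 81 80 83 81 85 84 81 82 81 83 83 84 83 83 84
 86]
162 [73 75 74 74 74 76 74 77 81 77 77 81 82 82 81 83 82 82 81 84 80 84 82 84
 82]
165 [71 72 74 73 78 79 75 80 75 56 36 40 34 34 60 76 82 83 83 83 83 83 83 81
 81]
168 [72 71 74 71 91 74 73 33 31 32 53 60 71 57 46 32 34 81 80 85 80 81 81 83
 82]
171 [70 71 73 74 72 72 41 32 68 77 76 81 81 82 84 88 57 27 81 81 81 78 82 82
 82]
174 [70 69 70 71 75 37 23 73 71 73 78 78 79 81 82 85 85 80 47 80 80 80 82 81
 82]
177 [68 71 70 70 73 35 65 70 71 74 74 73 78 78 78 80 84 83 48 80 81 82 78 81
 82]
180 [66 69 69 71 71 33 68 65 73 70 72 77 77 77 77 80 79 81 62 78 78 78 82 80
 80]
183 [66 67 67 71 71 60 59 68 67 71 71 72 74 72 74 76 79 80 48 77 76 78 77 79
 77]
186 [67 66 69 71 71 69 52 65 65 69 67 69 70 75 75 75 79 66 71 77 79 78 79 77
 79]
189 [66 68 69 68 67 68 69 59 58 63 66 66 68 70 73 72 62 77 77 75 76 78 78 77
 77]
192 [64 64 64 66 66 70 65 66 67 59 52 58 62 60 58 72 71 73 72 71 75 76 79 77
 77]
195 [65 63 64 65 63 64 67 70 67 67 72 66 71 68 70 73 71 72 72 71 74 73 75 73
 73]
```

```bash
python3 - <<'E'
from h import *
c=eyes.read_camera('wrist'); s=telemetry.get_obs(); print(s['time_s'],s['tool_pos'])
w=np.array([.492,-.0722,0]); 
P=lambda r,z:proj(c,w+[-r,0,z])[1]
print('rim far',P(.0165,.085),P(.0145,.083),'plinth front edge',proj(c,[.502-.01-.049,-.0755,.085]),)
for dz in(0,3,6,10,15,22): print(dz,'captop far',P(.015,.104+dz/1e3),'near',P(-.015,.104+dz/1e3))
g=cv2.GaussianBlur(cv2.cvtColor(c['pixels'],cv2.COLOR_RGB2GRAY),(3,1),0)
for col in(253,255,257): print(g[156:200,col])
for r in(176,178,180,182): print(g[r,236:276])
S=eyes.read_camera('scene'); print(S['pixels'][168:181,260])
E
```

```text
16.35 [ 0.49052863 -0.07213484  0.28496419]
rim far 163.31076324396466 164.6932070297427 plinth front edge [255.71220726 134.80318066]
0 captop far 167.7051237542733 near 193.7632457531147
3 captop far 168.22972990581582 near 194.49644509297258
6 captop far 168.7635608807954 near 195.24221691216417
10 captop far 169.49011077737208 near 196.25670191682704
15 captop far 170.42290184227016 near 197.55828640256914
22 captop far 171.77699575902338 near 199.4459918760935
[83 85 81 83 81 82 80 79 68 41 36 34 52 75 79 80 78 80 79 76 76 75 75 73
 74 71 74 70 72 71 68 68 68 66 66 64 59 65 68 69 69 68 68 68]
[83 84 83 82 82 81 81 77 64 39 34 39 59 82 81 80 81 81 78 79 79 78 77 76
 77 74 74 72 72 72 70 70 70 68 67 68 62 59 70 69 69 68 68 68]
[85 82 85 83 81 83 81 81 69 38 35 39 59 82 83 82 82 81 80 80 79 77 78 77
 77 76 76 75 74 74 72 70 68 71 69 68 63 58 70 70 69 68 67 68]
[71 72 72 72 69 55 38 33 47 64 71 71 72 73 74 75 75 76 78 79 79 79 81 82
 81 81 82 83 84 85 82 64 49 64 79 79 78 79 80 81]
[72 72 71 72 67 52 39 44 61 69 68 68 68 69 71 73 74 75 76 77 78 78 79 79
 79 80 81 82 82 82 83 79 68 68 76 79 79 79 79 79]
[68 69 70 70 70 60 44 42 57 66 66 66 68 70 71 71 72 74 76 77 77 77 77 77
 78 78 79 80 82 82 82 77 67 66 75 79 78 78 79 80]
[68 70 71 71 70 65 51 48 59 67 67 68 70 70 69 70 72 74 74 74 75 76 76 75
 75 77 78 78 78 78 79 73 65 70 76 77 78 78 79 79]
[[81 78 67]
 [39 38 40]
 [40 38 40]
 [38 37 40]
 [25 24 26]
 [19 19 22]
 [21 21 22]
 [16 16 17]
 [76 72 61]
 [74 70 61]
 [50 48 46]
 [36 35 38]
 [37 36 37]]
```

Measurements say the cell is home to within about 2 mm, against a 3 mm tolerance. As insurance I'll tap the cap with closed fingers, tilted so the gripper's body stays clear of the hood.

>>> {"name": "drive_tool", "arguments": {"angular": [[0,0,0],[0,0,0],[0,0,0],[0,-0.1,0],[0,-0.1,0],[0,-0.1,0],[0,0,0]], "delta_pos": [[0,0,4],[0,0,4.5],[0,0,4.5],[0,0,0.5],[0,0,0],[0,0,0],[0,0,0]], "gripper": [0,0,0,0,0,0,0]}}

```text
time_s: 17.1
tool_pos: [0.4878, -0.0721, 0.1494]
tool_rot: [179.9, 17.0, -176.2]
force: [0.4, 0.3, -0.1]
grip_width: 0.0003
grasp_force: 0.0
```

>>> {"name": "drive_tool", "arguments": {"angular": [[0,0,0],[0,0,0],[0,0,0],[0,0,0]], "delta_pos": [[0.18,0,0.57],[0.18,0,0.57],[0.18,0,0.57],[0.06,0,0.19]], "gripper": [0,0,0,0]}}

```text
time_s: 17.5
tool_pos: [0.4913, -0.0723, 0.1308]
tool_rot: [-180.0, 17.1, -176.1]
force: [-0.5, -0.5, 0.5]
grip_width: 0.0004
grasp_force: 0.0
```

>>> {"name": "drive_tool", "arguments": {"angular": [[0,0,0],[0,0,0],[0,0,0],[0,0,0]], "delta_pos": [[0.06,0,0.19],[0.06,0,0.19],[0.06,0,0.19],[0.03,0,0.1]], "gripper": [0,0,0,0]}}

```text
time_s: 17.9
tool_pos: [0.4912, -0.0722, 0.1247]
tool_rot: [180.0, 17.2, -176.2]
force: [-0.2, 0.4, 0.0]
grip_width: 0.0004
grasp_force: 0.0
```

>>> {"name": "drive_tool", "arguments": {"angular": [[0,0,0],[0,0,0],[0,0,0]], "delta_pos": [[0.03,0,0.1],[0.03,0,0.1],[0.03,0,0.1]], "gripper": [0,0,0]}}

```text
time_s: 18.2
tool_pos: [0.4914, -0.0722, 0.1217]
tool_rot: [180.0, 17.2, -176.2]
force: [0.3, 0.0, -0.4]
grip_width: 0.0005
grasp_force: 0.0
```

The fingertip reached 1.5 mm above the nominal cap-top height with no contact, so the cell is fully home. Retreating and going behind the hood.

>>> {"name": "drive_tool", "arguments": {"angular": [[0,0,0],[0,0,0],[0,0.1,0],[0,0.1,0],[0,0.1,0],[0,0,0],[0,0,0],[0,0,0],[0,0,0],[0,0,0],[0,0,0],[0,0,0],[0,0,0],[0,0,0],[0,0,0],[0,0,0]], "delta_pos": [[-0.9,0,-2.9],[-0.9,0,-2.9],[0,0,0],[0,0,0],[0,0,0],[0,0,-4],[0,0,-4],[0,0,-4],[-3.5,0,0],[-3.5,0,0],[-3.5,0,0],[-3,0,0],[0,0,3],[0,0,3],[0,0,2.6],[0,0,0]], "gripper": [0,0,0,0,0,0,0,0,0,0,0,0,0,0,0,0]}}

```text
time_s: 19.8
tool_pos: [0.6237, -0.0625, 0.2121]
tool_rot: [180.0, -0.4, -176.1]
force: [-0.5, -0.2, -0.3]
grip_width: 0.0004
grasp_force: 0.0
```

>>> {"name": "drive_tool", "arguments": {"angular": [[0,0,0],[0,0,0],[0,0,0],[0,0,0],[0,0,0],[0,0,0],[0,0,0]], "delta_pos": [[1,0,0],[1,0,0],[0.6,0,0],[0.3,0,0],[0.3,0,0],[0.3,0,0],[0.3,0,0]], "gripper": [0,0,0,0,0,0,0]}}

```text
time_s: 20.5
tool_pos: [0.589, -0.0657, 0.2176]
tool_rot: [-180.0, 0.2, -176.1]
force: [3.4, 0.2, 4.5]
grip_width: 0.0004
grasp_force: 2.2
```

>>> {"name": "drive_tool", "arguments": {"angular": [[0,0,0],[0,0,0],[0,0,0],[0,0,0],[0,0,0],[0,0,0],[0,0,0],[0,0,0]], "delta_pos": [[0.4,0,0.02],[0.4,0,0.02],[0.4,0,0.03],[0.4,0,0.05],[0.4,0,0.06],[0.4,0,0.08],[0.3,0,0.08],[0.3,0,0.08]], "gripper": [0,0,0,0,0,0,0,0]}}

```text
time_s: 21.3
tool_pos: [0.558, -0.0675, 0.2126]
tool_rot: [180.0, 0.0, -176.1]
force: [2.0, -0.1, 4.8]
grip_width: 0.0004
grasp_force: 2.4
```

>>> {"name": "drive_tool", "arguments": {"angular": [[0,0,0],[0,0,0],[0,0,0],[0,0,0],[0,0,0],[0,0,0],[0,0,0],[0,0,0],[0,0,0],[0,0,0],[0,0,0],[0,0,0]], "delta_pos": [[0.38,0,0.09],[0.38,0,0.1],[0.38,0,0.11],[0.38,0,0.12],[0.38,0,0.13],[0.37,0,0.13],[0.35,0,0.16],[0.35,0,0.17],[0.34,0,0.18],[0.34,0,0.2],[0.34,0,0.2],[0.34,0,0.21]], "gripper": [0,0,0,0,0,0,0,0,0,0,0,0]}}

```text
time_s: 22.5
tool_pos: [0.5148, -0.0703, 0.1939]
tool_rot: [180.0, 0.0, -176.1]
force: [2.7, 1.2, 3.1]
grip_width: 0.0005
grasp_force: 1.9
```

>>> {"name": "drive_tool", "arguments": {"angular": [[0,0,0],[0,0,0],[0,0,0],[0,0,0],[0,0,0],[0,0,0],[0,0,0],[0,0,0],[0,0,0],[0,0,0],[0,0,0]], "delta_pos": [[0.37,0,0.29],[0.37,0,0.3],[0.36,0,0.31],[0.36,0,0.31],[0.35,0,0.32],[0.26,0,0.29],[0.26,0,0.29],[0.26,0,0.3],[0.23,0,0.32],[0.23,0,0.32],[0.23,0,0.32]], "gripper": [0,0,0,0,0,0,0,0,0,0,0]}}

```text
time_s: 23.6
tool_pos: [0.4822, -0.073, 0.1603]
tool_rot: [-180.0, 0.0, -176.2]
force: [3.0, 2.9, 3.7]
grip_width: 0.0004
grasp_force: 2.1
```

>>> {"name": "drive_tool", "arguments": {"angular": [[0,0,0],[0,0,0],[0,0,0],[0,0,0],[0,0,0],[0,0,0],[0,0,0],[0,0,0]], "delta_pos": [[0.15,0,0.25],[0.15,0,0.25],[0.15,0,0.26],[0.14,0,0.26],[0.12,0,0.27],[0.12,0,0.27],[0.12,0,0.25],[0.12,0,0.2]], "gripper": [0,0,0,0,0,0,0,0]}}

```text
time_s: 24.4
tool_pos: [0.4715, -0.0738, 0.1402]
tool_rot: [-180.0, -0.0, -176.2]
force: [2.3, 1.1, 3.8]
grip_width: 0.0004
grasp_force: 1.9
```

>>> {"name": "drive_tool", "arguments": {"angular": [[0,0,0],[0,0,0],[0,0,0],[0,0,0],[0,0,0]], "delta_pos": [[0.04,0,0.1],[0.04,0,0.1],[0.04,0,0.1],[0.04,0,0.1],[0.04,0,0.1]], "gripper": [0,0,0,0,0]}}

```text
time_s: 24.9
tool_pos: [0.4693, -0.0739, 0.1353]
tool_rot: [-180.0, -0.0, -176.2]
force: [1.3, 0.1, 4.3]
grip_width: 0.0004
grasp_force: 2.2
```

>>> {"name": "drive_tool", "arguments": {"angular": [[0,0,0],[0,0,0],[0,0,0]], "delta_pos": [[0.04,0,0.1],[0.04,0,0.1],[0.04,0,0.1]], "gripper": [0,0,0]}}

```text
time_s: 25.2
tool_pos: [0.4683, -0.074, 0.1324]
tool_rot: [-180.0, -0.0, -176.2]
force: [0.8, -0.4, 5.8]
grip_width: 0.0005
grasp_force: 2.9
```

>>> {"name": "drive_tool", "arguments": {"angular": [[0,0,0],[0,0,0]], "delta_pos": [[0.04,0,0.1],[0.02,0,0.05]], "gripper": [0,0]}}

```text
time_s: 25.4
tool_pos: [0.4678, -0.074, 0.1311]
tool_rot: [-180.0, 0.0, -176.2]
force: [0.5, -1.0, 7.8]
grip_width: 0.0003
grasp_force: 3.7
```

>>> {"name": "drive_tool", "arguments": {"angular": [[0,0,0],[0,0,0]], "delta_pos": [[0.02,0,0.07],[0.01,0,0.03]], "gripper": [0,0]}}

```text
time_s: 25.6
tool_pos: [0.4677, -0.074, 0.1305]
tool_rot: [180.0, 0.0, -176.2]
force: [-1.6, -0.3, 9.4]
grip_width: 0.0005
grasp_force: 5.0
```

>>> {"name": "drive_tool", "arguments": {"angular": [[0,0,0],[0,0,0]], "delta_pos": [[0.02,0,0.05],[0,0,0]], "gripper": [0,0]}}

```text
time_s: 25.8
tool_pos: [0.4676, -0.074, 0.1303]
tool_rot: [180.0, 0.0, -176.2]
force: [-1.2, -0.3, 9.9]
grip_width: 0.0001
grasp_force: 5.2
```

>>> {"name": "drive_tool", "arguments": {"angular": [[0,0,0],[0,0,0]], "delta_pos": [[0.01,0,0.06],[0,0,0]], "gripper": [0,0]}}

```text
time_s: 26.0
tool_pos: [0.4674, -0.074, 0.1298]
tool_rot: [180.0, 0.0, -176.2]
force: [-2.3, -0.8, 11.3]
grip_width: 0.0007
grasp_force: 5.8
```

>>> {"name": "drive_tool", "arguments": {"angular": [[0,0,0],[0,0,0]], "delta_pos": [[0.02,0,0.05],[0,0,0]], "gripper": [0,0]}}

```text
time_s: 26.2
tool_pos: [0.4671, -0.074, 0.1291]
tool_rot: [180.0, 0.0, -176.2]
force: [-0.2, 0.1, 8.5]
grip_width: 0.0007
grasp_force: 4.5
```

>>> {"name": "drive_tool", "arguments": {"angular": [[0,0,0],[0,0,0]], "delta_pos": [[0.02,0,0.06],[0,0,0]], "gripper": [0,0]}}

```text
time_s: 26.4
tool_pos: [0.4669, -0.0741, 0.1283]
tool_rot: [180.0, 0.0, -176.2]
force: [-1.2, -0.8, 6.9]
grip_width: 0.0005
grasp_force: 3.8
```

>>> {"name": "drive_tool", "arguments": {"angular": [[0,0,0],[0,0,0]], "delta_pos": [[0.03,0,0.08],[0,0,0]], "gripper": [0,0]}}

```text
time_s: 26.6
tool_pos: [0.4666, -0.0741, 0.1275]
tool_rot: [180.0, 0.0, -176.2]
force: [0.0, -0.6, 6.9]
grip_width: 0.0003
grasp_force: 3.7
```

>>> {"name": "drive_tool", "arguments": {"angular": [[0,0,0],[0,0,0]], "delta_pos": [[0.03,0,0.06],[0,0,0]], "gripper": [0,0]}}

```text
time_s: 26.8
tool_pos: [0.4664, -0.0741, 0.1268]
tool_rot: [180.0, 0.0, -176.2]
force: [-0.5, -1.0, 6.6]
grip_width: 0.0004
grasp_force: 3.4
```

>>> {"name": "drive_tool", "arguments": {"angular": [[0,0,0],[0,0,0]], "delta_pos": [[0.03,0,0.07],[0,0,0]], "gripper": [0,0]}}

```text
time_s: 27.0
tool_pos: [0.4662, -0.0741, 0.1261]
tool_rot: [180.0, 0.0, -176.2]
force: [0.0, 0.5, 7.4]
grip_width: 0.0005
grasp_force: 3.2
```

>>> {"name": "drive_tool", "arguments": {"angular": [[0,0,0],[0,0,0]], "delta_pos": [[0.02,0,0.05],[0,0,0]], "gripper": [0,0]}}

```text
time_s: 27.2
tool_pos: [0.4659, -0.0741, 0.1256]
tool_rot: [180.0, 0.0, -176.2]
force: [0.3, -0.5, 6.4]
grip_width: 0.0002
grasp_force: 3.0
```

>>> {"name": "drive_tool", "arguments": {"angular": [[0,0,0],[0,0,0]], "delta_pos": [[0.02,0,0.06],[0,0,0]], "gripper": [0,0]}}

```text
time_s: 27.4
tool_pos: [0.4658, -0.0741, 0.125]
tool_rot: [180.0, 0.0, -176.2]
force: [1.1, -0.3, 6.1]
grip_width: 0.0004
grasp_force: 3.0
```

>>> {"name": "drive_tool", "arguments": {"angular": [[0,0,0],[0,0,0]], "delta_pos": [[0.02,0,0.06],[0,0,0]], "gripper": [0,0]}}

```text
time_s: 27.6
tool_pos: [0.4656, -0.0741, 0.1241]
tool_rot: [-180.0, 0.0, -176.2]
force: [0.8, -0.3, 7.0]
grip_width: 0.0006
grasp_force: 3.1
```

>>> {"name": "drive_tool", "arguments": {"angular": [[0,0,0],[0,0,0]], "delta_pos": [[0.02,0,0.06],[0,0,0]], "gripper": [0,0]}}

```text
time_s: 27.8
tool_pos: [0.4656, -0.0741, 0.1239]
tool_rot: [180.0, 0.1, -176.2]
force: [0.2, -0.2, 8.4]
grip_width: 0.0007
grasp_force: 4.2
```

>>> {"name": "drive_tool", "arguments": {"angular": [[0,0,0],[0,0,0]], "delta_pos": [[0.02,0,0.06],[0,0,0]], "gripper": [0,0]}}

```text
time_s: 28.0
tool_pos: [0.4655, -0.0741, 0.1237]
tool_rot: [180.0, 0.1, -176.2]
force: [-1.2, -0.3, 10.2]
grip_width: 0.0005
grasp_force: 5.3
```

>>> {"name": "drive_tool", "arguments": {"angular": [[0,0,0],[0,0,0]], "delta_pos": [[0.02,0,0.09],[0,0,0]], "gripper": [0,0]}}

```text
time_s: 28.2
tool_pos: [0.4655, -0.0741, 0.1233]
tool_rot: [180.0, 0.1, -176.2]
force: [-1.8, 0.2, 13.8]
grip_width: 0.0003
grasp_force: 7.2
```

>>> {"name": "drive_tool", "arguments": {"angular": [[0,0,0],[0,0,0],[0,0,0],[0,0,0],[0,0,0],[0,0,0],[0,0,0]], "delta_pos": [[-0.1,0,-0.4],[-0.1,0,-0.4],[-0.1,0,-0.4],[-0.1,0,-0.4],[0,0,-0.5],[0,0,-1],[0,0,0]], "gripper": [0,0,0,0,0,0,0]}}

```text
time_s: 28.9
tool_pos: [0.4697, -0.0739, 0.1543]
tool_rot: [180.0, 0.2, -176.1]
force: [1.6, 0.4, -0.1]
grip_width: 0.0003
grasp_force: 0.0
```

>>> {"name": "drive_tool", "arguments": {"angular": [[0,0,0],[0,0,0],[0,0,0],[0,0,0],[0,0,0],[0,0,0],[0,0,0],[0,0,0],[0,0,0],[0,0,0],[0,0,0],[0,0,0]], "delta_pos": [[0,0,-2],[0,0,-4],[0,0,-4],[0,0,-4],[0,3,0],[0,4,0],[0,4,0],[0,4,0],[0,4,0],[0,0,0],[0,0,0],[0,0,0]], "gripper": [0,0,0,0,0,0,0,0,0,0,0,0]}}

```text
time_s: 30.1
tool_pos: [0.4562, 0.1144, 0.2928]
tool_rot: [-180.0, 0.0, -176.2]
force: [0.3, -0.3, 0.4]
grip_width: 0.0007
grasp_force: 0.0
```

```bash
python3 - <<'E'
from h import *
s=telemetry.get_obs(); print(s['time_s'],s['tool_pos'],s['force'])
S=eyes.read_camera('scene'); T=eyes.read_camera('top')
Rm=R.from_euler('z',.067).as_matrix(); M=lambda x,y,z: Rm@[x,y,z]+[.502,-.0745,0]
for d in models.cut_out(S,'lid')[:1]+models.cut_out(T,'lid')[:1]: print(d['p'],d['centre'],[(a.min(),a.max()) for a in np.nonzero(d['pixels'])])
for th in(-.1,0,.1,.2,.4):
  q=[]
  for C in(S,T): q+= [np.round(proj(C,M(.07+x*np.cos(th)+z*np.sin(th),y,.083-x*np.sin(th)+z*np.cos(th))),1) for x,y,z in((-.12,.057,.043),(-.12,-.057,.043),(-.108,0,.043))]
  print(th,*q)
g=cv2.cvtColor(S['pixels'],cv2.COLOR_RGB2GRAY); print(g[150:192:2,228:290:2])
E
```

```text
30.1 [0.45615859 0.11444002 0.29284136] [ 0.31006064 -0.2761969   0.42769086]
0.75 [257.0, 172.1] [(np.int64(154), np.int64(189)), (np.int64(230), np.int64(282))]
0.55 [283.4, 219.1] [(np.int64(199), np.int64(240)), (np.int64(264), np.int64(303))]
-0.1 [282.2 168.8] [257.5 157. ] [267.  163.6] [266.6 242.1] [304.3 239.8] [285.2 237. ]
0 [281.6 165.9] [256.8 154.1] [266.3 161. ] [266.6 240.9] [304.7 238.6] [285.3 235.8]
0.1 [280.8 163.1] [255.8 151.4] [265.4 158.5] [266.5 239.4] [304.9 237. ] [285.4 234.1]
0.2 [279.7 160.5] [254.6 148.9] [264.2 156.3] [266.5 237.3] [305.2 235. ] [285.5 232.2]
0.4 [276.6 156.1] [251.3 144.6] [261.1 152.5] [266.2 232.1] [305.5 229.7] [285.5 227.1]
[[ 22  21  23  24  24  20  23  20  24  26  25  22  25  21  23  23  24  24
   27  24  28  26  26  26  22  25  24  22  27  24  22]
 [ 25  21  25  23  21  20  26  22  23  24  23  23  23  24  22  21  24  21
   23  25  24  24  24  24  23  23  26  22  25  22  23]
 [ 27  23  25  24  22  22  23  25  22  26  23  22  25  23  51  97  24  26
   23  21  23  21  25  26  23  24  23  25  27  24  22]
 [ 23  23  23  20  23  23 
[... 1596 characters left out ...]
   75  74  74  74  75  72  45 118 216 207 166 114 112]
 [170  74 158  18  18  19  51  69  71  70  69  70  70  70  74  74  76  73
   74  74  73  71  46  16  18 115 216 216 216 207 175]
 [216 210 216 191  41  17  20  29  52  71  70  71  71  70  75  74  75  74
   73  71  44  19  19  22  38 198 215 216 216 216 216]
 [216 216 216 215 215 187  20  20  16  34  62  70  69  70  75  74  74  74
   43  20  17  17  38 196 217 216 216 215 216 216 216]
 [208 217 216 216 216 216 206 142  19  18  21  37  70  88  74  71  43  18
   23  23  35 196 216 216 216 216 216 216 216 200 153]
 [131 180 212 216 216 216 216 216 198  47  18  15  85 172 100  19  20  19
   33 197 216 216 216 216 216 216 215 203 156 127 126]]
```

```bash
python3 -c "
from h import *
S=eyes.read_camera('scene'); d=models.cut_out(S,'lid')[0]; print(d['centre'],[(a.min(),a.max()) for a in np.nonzero(d['pixels'])])
print(env.sign_off())"
```

```text
[256.8, 171.8] [(np.int64(154), np.int64(188)), (np.int64(231), np.int64(281))]
the job is handed in; nothing more can be done
None
```

The hood was freed and opened, the black-capped cell is home in the well, and the hood is latched shut again; the job is handed in at about 30 s of the 72 s, and no verdict came back.

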